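# Bring out the coin bottle from behind the money box

## Task

The amber coin bottle stands hidden in the bay of the wooden coin rack, shut in by the red tin money box. Set the tin aside, gently seat the bottle upright in the dished top of the turned wooden stand, and put the tin back standing upright on its green felt round on the rack. Do not tip the tin or the bottle over, and leave the magnifier, the weights and the green jar where they are.

Things in the scene. Friction and masses are not known exactly. Their poses are not given: they have to be found in the camera images.
- tin_mid (a point): centre (half-way up) of the red round tin money box with brass bands: a closed upright cylinder 60 mm in diameter and 80 mm high, 0.2 to 0.4 kg; z along its axis, up. It stands at first on the rack's felt round with a gap of only 5 to 13 mm to the bottle behind it. Hold it 40 to 55 mm above its foot.
- bottle_mid (a point): centre (40 mm above its foot) of the amber glass coin bottle: round, 80 mm high, 56 mm in diameter between 14 and 56 mm above its foot, above that a 30 mm neck and cork; 0.2 to 0.45 kg; rounded base with a flat foot 36 mm across; z along its axis, up. At first within 5 mm of the middle of the rack's bay. Hold it 40 to 50 mm above its foot.
- felt (a point): centre of the green felt round (84 mm across, flush) on the front step of the fixed wooden coin rack, where the tin belongs, on top of the 12 mm thick baseboard. x points from the felt into the bay, away from the robot, y left, z up; the rack is turned by up to 0.3 rad. Baseboard: 104 mm wide (y), from 45 mm in front of the felt's centre to 177 mm behind.
- bay (a point): middle of the bay's floor on the baseboard, 60 mm behind the felt's centre; axes as felt. Open above and in front. Side cheeks 12 mm thick, 58 mm high, inner faces 40 mm left and right of the middle, from 28 mm in front of it to 117 mm behind; a coin block (50 mm high with coins) starts 75 mm behind it. Fingers have room behind the bottle and, once the tin is gone, in front, not at its sides.
- dish (a point): centre of the flat floor of the dish in the top of the fixed turned wooden stand, 45 mm above the table; z up. The floor is 46 mm across; the dish flares to 64 mm at its rim, 14 mm higher (outside 73 mm), so the bottle's rounded base centres itself. Seated, the bottle's foot rests flat on this floor. The stand's foot is 92 mm across.
- mat_top (a point): centre of the top of a round blue cloth-covered mat, 120 mm in diameter and 3 mm thick, fixed flat on the table and empty: a convenient place to set the tin aside. The stand and the mat are one on either side of the rack, and may be swapped.
- magnifier: brass magnifier with a dark wooden handle lying flat, 160 mm long, 12 mm high; origin near the joint of lens and handle; bystander
- weight_a: black iron coin weight, 52 mm in diameter, 60 mm high, origin under its base; bystander
- weight_b: a second black iron coin weight like the first; bystander
- jar: green glass jar with brass lid, 68 mm in diameter, 100 mm high, origin under its base; bystander
There are look-alikes about, which are no part of the job. Leave any blue or yellow look-alike of the part that bears felt alone.

How it is judged:
By the outcome, as a careful person would: the job done as asked, in the order asked, and still so for the second after the job is handed in, with the robot touching nothing.
It also fails if it takes over 72 s, if anything falls off the work surface, if the arm or the gripper's body presses on something with over 40 N, if the wrist force passes 120 N, or if a joint passes its speed limit or range.

## Robot

A 7-joint arm with a two-finger parallel gripper is mounted at the origin on the work surface. World frame = base frame: x ahead of the robot, y to its left, z up, the work surface at z = 0. Lengths are in m, angles in rad, forces in N, time in s.
With the tool pointing down it reaches from about 0.4 to 0.85 m from the base axis. Payload 4.5 kg.
Tool frame: the origin (TCP) lies between the finger pads; the fingertips stand 19 mm ahead of it and the grasp point (between the pads) is the TCP (r.tips_ahead is the distance from the TCP to the fingertips, in m); z points along the fingers, y is the line along which they close (so a half turn about z gives the same grasp; the last joint's range is limited). The gripper opens to 88 mm and grips with 3 to 60 N. Pads are 18 mm wide; open, the fingers measure 123 mm over their backs; the gripper's body (75 mm by 187 mm) begins 45 mm behind the grasp point.
Start: joints at [1.281, 0.689, -0.195, 1.565, 0.157, 0.902, -0.215], TCP at [0.199, -0.593, 0.258] pointing down, gripper open.
Joint ranges: [-3.01, 3.01], [-0.46, 2.08], [-1.47, 1.51], [0.13, 2.56], [-1, 4.14], [0.04, 2.09], [-2.66, 2.66]. Speed limits (rad/s): [2.57, 2.57, 3.14, 3.14, 3.14, 3.14, 3.14].

## Interface

Orientations are given as a unit quaternion [x, y, z, w].
In Python, from plant import r, cams, models gives the robot as it stands. The module is installed in compiled form; this text tells all that it offers.
- The arm moves only by the tool jog_arm, never from a script. Its arguments are lists of equal length, an entry for each row: "turn": the turn, a rotation vector about the tool's x, y, z in rad, a list of three; "translation": the shift along the tool's x, y, z in m, a list of three; "grip": the closure, from 0 (fully open) to 1 (shut). In form: {"turn": [[ax, ay, az], ...], "translation": [[tx, ty, tz], ...], "grip": [grip, ...]}. A call has 1 to 20 rows; each row is the pose to reach, as a shift and turn from the pose commanded when the call began, along the tool's axes at that moment; what a row does not reach only later rows make up. A row lasts 1/8 s, in which the tool goes at most 62.5 mm and 10.7 degrees, less where a joint would pass 70% of its speed; a pose out of reach is approached as far as the arm can. A call with a gripper value outside its range is refused whole. The fingers move at their own pace and stop on an object; "force" is the grip in N (left out, the last holds). Time passes only in rows, so rows that repeat a pose let the fingers close. It gives the time, the measured TCP pose, the force, the opening and the grip force at its end, in the units of the state.
- r.get_state(): the state, without advancing time (a new reading comes with each control period).
- cams.snapshot(name): name is "side" or "top" or "wrist"; returns the picture (420x560x3 uint8, red, green, blue); there is no depth.
- cams.camera_params(name): a dict with "fx", "fy", "cx", "cy" (pixels), "k1" (the pictures are not rectified: a ray, as slopes to the right and down, at radius r is drawn at 1 + k1 r^2 times it, then the intrinsics apply), "eye" and "orientation" of the camera in the world. Camera axes: x right, y up, looking along -z (the intrinsics and any distortion apply to the point x, -y, -z); pixel columns grow to the right and rows downward; lengths in m; the calibration is good to about 2 mm. A picture is of the moment at which its call begins: read the wrist's pose just before it. camera_params takes no time and is no camera call; for the wrist camera it gives the pose at the moment of the call.
- r.finish_job(): hands the job in; it is judged then, once.
Trained networks look in the newest picture that a camera, given by its name, has taken for a name from the list of things; names that differ only in an ending like _2 or _b are one class to them, and where a whole thing is asked for, a point or a joint stands for the part that bears it (a point fixed in the world has none). Each returns a list of dicts, best first, with "p" (0 to 1); they miss things now and then, are a little off and sometimes report something else, mostly with a low value. They report only what shows in the picture. A call takes as long as a camera call. They do not tell look-alikes from the thing itself.
- models.find_in(camera, name): "position" ([x, y, z] in m, in world coordinates, good to about 4 mm: the middle of the surface that is visible of it).
- models.masks_of(camera, name): "pixels" (420x560 bool, what is visible of it).
- models.place_of(camera, name): "position" ([x, y, z] in m, in world coordinates, good to about 4 mm: a listed point, or the origin of a listed thing).
The state is a dict: "clock": time; "q": joint angles; "qd": joint speeds; "joint_torque": joint torques, N m; "tool_pos": TCP position; "eef_rot": TCP orientation; "contact_force": force on the tool from outside, world axes, zero at the start; "moment": the same for the moment, N m; "opening": opening from 0.0 (shut) to 1.0 (fully open); "finger_force": force on a finger pad.
Only numpy, scipy, OpenCV 4.12 (cv2) and the standard library are available. Lean on these libraries where they do the work, as an engineer would, in place of code of your own. Each camera call takes 0.05 s, during which the arm holds its last target. There are 200 camera calls.

## Working session

There is one attempt and no reset: what is moved stays moved. The work goes in short steps, Python scripts to look and compute and a tool call to move; the robot and the scene stay as the last step left them, time stands still between calls to the robot, and variables do not carry over. Pictures are saved under pics/ and viewed, at most 10 in all, crops included, and the job is handed in when it is done.

Besides the shell and the picture viewer there is one more tool, called after "Call:" as name(argument=value, ...) on one line, values as JSON. jog_arm: Moves the arm, as the interface text tells. Its arguments: {"type":"object","properties":{"turn":{"type":"array"},"translation":{"type":"array"},"grip":{"type":"array"},"force":{"type":"number"}},"required":["turn","translation","grip"]}

```bash
mkdir -p pics
python3 - <<'E'
from plant import r,cams,models
import cv2,numpy as np
s=r.get_state();print(s['clock'],s['tool_pos'],s['eef_rot'],s['opening'],r.tips_ahead)
ims=[]
for c in("top","side"):
    im=cams.snapshot(c);cv2.imwrite(f'pics/{c}0.png',im[:,:,::-1])
    for n in("tin_mid","bottle_mid","felt","bay","dish","mat_top","jar","weight_a","magnifier"):
        print(c,n,[(round(d['p'],2),np.round(d['position'],3).tolist()) for d in models.place_of(c,n)[:4]])
E
```

```text
0.0 [ 0.1986417  -0.59197396  0.25691901] [ 9.86917001e-01  1.61226577e-01 -1.99586721e-04 -8.85050887e-04] 1.0003333903239826 0.019
top tin_mid [(0.67, [0.523, -0.059, 0.053])]
top bottle_mid [(0.73, [0.589, -0.042, 0.048])]
top felt [(0.93, [0.185, 0.338, 0.011]), (0.92, [0.536, -0.059, 0.014]), (0.67, [0.661, -0.253, -0.004]), (0.61, [0.17, -0.358, 0.012])]
top bay [(0.95, [0.594, -0.045, 0.014]), (0.93, [0.228, -0.336, 0.012]), (0.72, [0.237, 0.36, 0.012]), (0.6, [0.664, -0.254, -0.001])]
top dish [(0.81, [0.451, 0.273, 0.045])]
top mat_top [(0.76, [0.44, -0.234, 0.001])]
top jar [(0.97, [0.544, -0.406, -0.001]), (0.71, [0.452, 0.279, 0.047])]
top weight_a [(0.78, [0.66, -0.253, -0.001]), (0.6, [0.662, 0.259, -0.003])]
top magnifier [(0.61, [0.575, 0.398, 0.002])]
side tin_mid [(0.55, [0.526, -0.058, 0.051])]
side bottle_mid [(0.69, [0.595, -0.038, 0.05]), (0.24, [0.548, -0.406, -0.001])]
side felt [(0.97, [0.182, 0.338, 0.014]), (0.76, [0.173, -0.361, 0.012]), (0.65, [0.533, -0.061, 0.011])]
side bay [(0.69, [0.23, -0.335, 0.013]), (0.67, [0.239, 0.355, 0.014]), (0.57, [0.593, -0.043, 0.012])]
side dish [(0.91, [0.453, 0.28, 0.043])]
side mat_top [(0.57, [0.442, -0.231, 0.003])]
side jar [(0.95, [0.548, -0.409, 0.001])]
side weight_a [(0.82, [0.666, 0.259, 0.003]), (0.62, [0.665, -0.255, -0.001]), (0.34, [0.592, -0.043, 0.012])]
side magnifier [(0.84, [0.572, 0.403, 0.005])]
```

View pics/top0.png

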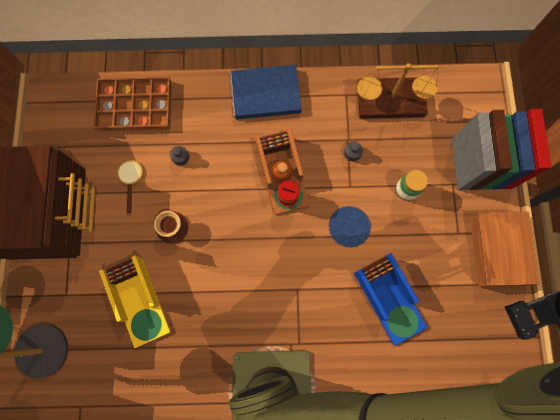

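View pics/side0.png

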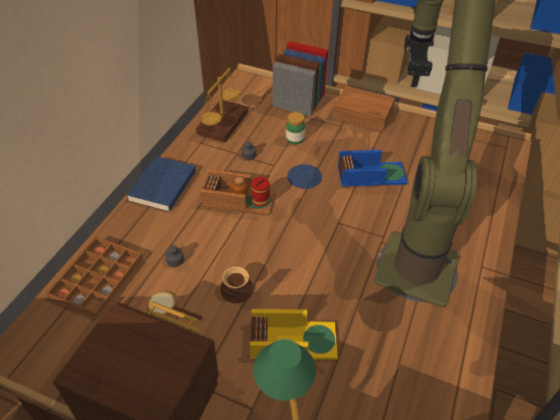

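Candidates for the rack: the wooden one at top-picture (280,175) with the red tin at (288,192) and the bottle at (282,170). Look-alikes are the yellow rack at (135,300) and the blue one at (392,298). By its wood, tin and bottle, I choose the wooden rack. The dish is at (170,224) and the mat at (350,226). Next I'll write a helper and then take a closer look with the wrist camera.

```bash
cat > h.py <<'E'
from plant import r,cams,models
import numpy as np,cv2
from scipy.spatial.transform import Rotation as R
def pose():
    s=r.get_state();return np.array(s['tool_pos']),R.from_quat(s['eef_rot']),s
def rot(yaw): # tool z down, tool x at yaw
    c,n=np.cos(yaw),np.sin(yaw);return R.from_matrix(np.array([[c,n,0],[n,-c,0],[0,0,-1]]))
def go(p,yaw,base=None):
    """translation, turn in current (or base) tool frame"""
    P,Q,_=pose() if base is None else (base[0],base[1],0)
    return np.round(Q.inv().apply(np.array(p)-P),4).tolist(),np.round((Q.inv()*rot(yaw)).as_rotvec(),3).tolist()
def ray(cam,uv,z,c=None):
    """pixel -> world point at height z"""
    c=c or cams.camera_params(cam)
    d=(np.array(uv)-[c['cx'],c['cy']])/[c['fx'],c['fy']];u=d.copy()
    for _ in range(20):u=d/(1+c['k1']*(u@u))
    v=R.from_quat(c['orientation']).apply([u[0],-u[1],-1]);e=np.array(c['eye'])
    return e+v*(z-e[2])/v[2]
def proj(cam,p,c=None):
    c=c or cams.camera_params(cam)
    q=R.from_quat(c['orientation']).inv().apply(np.array(p)-c['eye']);u=np.array([q[0],-q[1]])/-q[2]
    return u*(1+c['k1']*(u@u))*[c['fx'],c['fy']]+[c['cx'],c['cy']]
E
python3 - <<'E'
from h import *
P,Q,s=pose();c=cams.camera_params('wrist')
print(c,Q.inv().apply(np.array(c['eye'])-P),(Q.inv()*R.from_quat(c['orientation'])).as_matrix().round(3))
print(go([.48,-.07,.33],.265))
E
```

```text
{'fx': 331.24595716295426, 'fy': 331.24595716295426, 'cx': 285.0263579642571, 'cy': 221.6598495245585, 'k1': -0.01918822612751834, 'eye': array([ 0.26111508, -0.57151934,  0.38520861]), 'orientation': array([-0.10661816,  0.07688231, -0.57892175,  0.80471814])} [ 6.56852343e-02 -1.22111002e-04 -1.27441515e-01] [[-0.     0.965  0.261]
 [ 1.     0.     0.   ]
 [ 0.     0.261 -0.965]]
([0.4328, -0.406, -0.0723], [0.0, -0.0, 0.059])
```

Call:
jog_arm(turn=[[0,0,0.059],[0,0,0.059],[0,0,0.059],[0,0,0.059],[0,0,0.059],[0,0,0.059],[0,0,0.059],[0,0,0.059],[0,0,0.059],[0,0,0.059],[0,0,0.059],[0,0,0.059],[0,0,0.059],[0,0,0.059],[0,0,0.059],[0,0,0.059]], translation=[[0.535,-0.398,-0.05],[0.535,-0.398,-0.05],[0.535,-0.398,-0.05],[0.535,-0.398,-0.05],[0.535,-0.398,-0.05],[0.535,-0.398,-0.05],[0.535,-0.398,-0.05],[0.535,-0.398,-0.05],[0.535,-0.398,-0.05],[0.535,-0.398,-0.05],[0.535,-0.398,-0.05],[0.535,-0.398,-0.05],[0.535,-0.398,-0.05],[0.535,-0.398,-0.05],[0.535,-0.398,-0.05],[0.535,-0.398,-0.05]], grip=[0,0,0,0,0,0,0,0,0,0,0,0,0,0,0,0])

```text
clock: 3.0
tool_pos: [0.5792, -0.0457, 0.3078]
eef_rot: [0.991, 0.131, -0.0, 0.0]
contact_force: [1.1, 0.2, 0.0]
opening: 1.003
finger_force: 0.0
```

Run:
```python
from h import *
P,Q,s=pose();print(s['clock'],P,s['q'],s['contact_force'])
c=cams.camera_params('wrist')
im=cams.snapshot('wrist').copy()
for n in("tin_mid","bottle_mid","felt","bay","mat_top"):
    for d in models.place_of('wrist',n)[:2]:print(n,round(d['p'],2),np.round(d['position'],4))
cv2.imwrite('pics/w1.png',im[:,:,::-1])
```

```text
3.0 [ 0.57921735 -0.04569882  0.30780632] [ 0.08641611  0.57053107 -0.14674607  1.64084836  0.09843592  0.93742511
 -1.40284125] [1.07795255 0.17126857 0.03095459]
tin_mid 0.26 [ 0.5955 -0.0404  0.0577]
bottle_mid 0.6 [ 0.5958 -0.0435  0.0575]
felt 0.59 [ 0.5343 -0.059   0.0149]
felt 0.29 [ 6.605e-01  2.584e-01 -6.000e-04]
mat_top 0.89 [ 4.402e-01 -2.304e-01  1.000e-04]
```

View pics/w1.png

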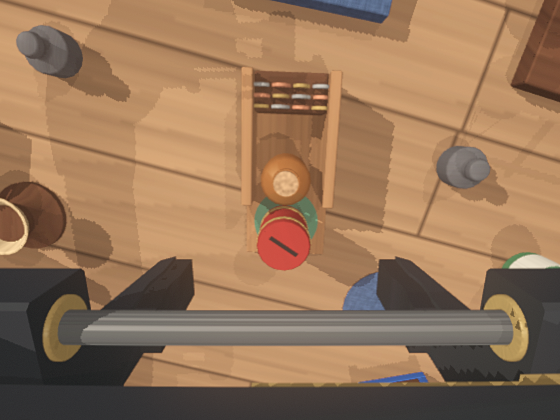

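The wrist view confirms the wooden rack: tin lid centre at (284,243), cork at (286,184), cheek inner top edges from (253,70) to (252,205) and from (330,72) to (324,207), and felt visible around (286,215).

Run:
```python
from h import *
im=cv2.imread('pics/w1.png')
hsv=cv2.cvtColor(im,cv2.COLOR_BGR2HSV).astype(int)
m=((hsv[...,0]<6)|(hsv[...,0]>174))&(hsv[...,1]>170)&(hsv[...,2]>120);m[:190]=0;m[285:]=0;m[:,:220]=0;m[:,350:]=0
n,l,st,ce=cv2.connectedComponentsWithStats(m.astype(np.uint8));k=1+np.argmax(st[1:,4]);print('red',st[k],ce[k])
f=lambda uv,z:ray('wrist',uv,z)[:2]
print('tin',f((284,243),.092),'cork',f((286,184),.092))
e=[f(u,.07) for u in((253,70),(252,205),(330,72),(324,207))]
print(np.round(e,4))
for a,b in((0,1),(2,3)):
    d=e[a]-e[b];print('yaw',np.arctan2(d[1],d[0]),np.hypot(*d))
print('front mid',(e[1]+e[3])/2, 'width',np.hypot(*(e[1]-e[3])))
y=.262;ax=np.array([np.cos(y),np.sin(y)]);print('bay est',(e[1]+e[3])/2+.028*ax,'felt est',(e[1]+e[3])/2-.032*ax)
print('lid width m',f((st[k][0],243),.092),f((st[k][0]+st[k][2],243),.092))
```

```text
red [ 258  219   52   51 1790] [283.50782123 243.61564246]
tin [ 0.52975728 -0.05708516] cork [ 0.59282843 -0.04221442]
[[ 0.6938  0.02  ]
 [ 0.5567 -0.0124]
 [ 0.7125 -0.0563]
 [ 0.5757 -0.0914]]
yaw 0.23223179551547832 0.14088466379167974
yaw 0.25064410973231877 0.14124893635046426
front mid [ 0.56616084 -0.05188855] width 0.08124081953284844
bay est [ 0.59320531 -0.04463619] felt est [ 0.53525288 -0.06017696]
lid width m [ 0.52232658 -0.02967278] [ 0.5371818  -0.08449697]
```

Run:
```python
from h import *
print(go([.5300,-.0570,.13],.245),go([.5300,-.0570,.06],.245))
```

```text
([-0.0508, -0.0014, 0.1777], [0.0, -0.0, 0.02]) ([-0.0509, -0.0014, 0.2477], [0.0, -0.0, 0.02])
```

Call:
jog_arm(turn=[[0,0,0.02],[0,0,0.02],[0,0,0.02],[0,0,0.02],[0,0,0.02],[0,0,0.02],[0,0,0.02],[0,0,0.02],[0,0,0.02],[0,0,0.02]], translation=[[-0.051,-0.0014,0.06],[-0.051,-0.0014,0.11],[-0.051,-0.0014,0.15],[-0.051,-0.0014,0.178],[-0.051,-0.0014,0.178],[-0.051,-0.0014,0.2],[-0.051,-0.0014,0.22],[-0.051,-0.0014,0.24],[-0.051,-0.0014,0.247],[-0.051,-0.0014,0.247]], grip=[0,0,0,0,0,0,0,0,0,0])

```text
clock: 4.55
tool_pos: [0.5305, -0.057, 0.0614]
eef_rot: [0.993, 0.122, 0.001, 0.0]
contact_force: [-0.5, 0.7, -0.7]
opening: 1.0
finger_force: 0.0
```

Call:
jog_arm(turn=[[0,0,0],[0,0,0],[0,0,0],[0,0,0],[0,0,0],[0,0,0],[0,0,0],[0,0,0]], translation=[[0,0,0],[0,0,0],[0,0,0],[0,0,0],[0,0,0],[0,0,0],[0,0,0],[0,0,0]], grip=[0.1,0.2,0.26,0.3,0.34,0.4,0.4,0.4], force=20)

```text
clock: 5.55
tool_pos: [0.5299, -0.057, 0.0608]
eef_rot: [0.993, 0.122, 0.0, 0.0]
contact_force: [-0.1, -0.8, 1.6]
opening: 0.671
finger_force: 20.0
```

Run:
```python
from h import *
print(go([.5300,-.0570,.165],.245),go([.442,-.232,.165],.245),go([.442,-.232,.0525],.245))
```

```text
([0.0001, 0.0, -0.1042], [0.0, -0.0, -0.0]) ([-0.1276, 0.1485, -0.1042], [0.0, -0.0, -0.0]) ([-0.1276, 0.1484, 0.0083], [0.0, -0.0, -0.0])
```

Call:
jog_arm(turn=[[0,0,0],[0,0,0],[0,0,0],[0,0,0],[0,0,0],[0,0,0],[0,0,0],[0,0,0],[0,0,0],[0,0,0],[0,0,0],[0,0,0],[0,0,0],[0,0,0],[0,0,0],[0,0,0],[0,0,0],[0,0,0],[0,0,0],[0,0,0]], translation=[[0,0,-0.01],[0,0,-0.03],[0,0,-0.06],[0,0,-0.09],[0,0,-0.104],[-0.015,0.018,-0.104],[-0.04,0.046,-0.104],[-0.065,0.075,-0.104],[-0.09,0.105,-0.104],[-0.115,0.134,-0.104],[-0.127,0.148,-0.104],[-0.127,0.148,-0.104],[-0.127,0.148,-0.085],[-0.127,0.148,-0.06],[-0.127,0.148,-0.035],[-0.127,0.148,-0.015],[-0.127,0.148,-0.002],[-0.127,0.148,0.004],[-0.127,0.148,0.007],[-0.127,0.148,0.008]], grip=[0.4,0.4,0.4,0.4,0.4,0.4,0.4,0.4,0.4,0.4,0.4,0.4,0.4,0.4,0.4,0.4,0.4,0.4,0.4,0.4])

```text
clock: 8.05
tool_pos: [0.4428, -0.2314, 0.053]
eef_rot: [0.993, 0.122, 0.0, 0.0]
contact_force: [0.9, -0.4, -2.9]
opening: 0.671
finger_force: 20.0
```

Call:
jog_arm(turn=[[0,0,0],[0,0,0]], translation=[[0,0,0.001],[0,0,0.001]], grip=[0.4,0.4])

```text
clock: 8.3
tool_pos: [0.4426, -0.2315, 0.052]
eef_rot: [0.993, 0.122, 0.0, 0.0]
contact_force: [0.5, 0.3, -1.5]
opening: 0.671
finger_force: 20.0
```

Call:
jog_arm(turn=[[0,0,0],[0,0,0],[0,0,0],[0,0,0],[0,0,0],[0,0,0],[0,0,0],[0,0,0],[0,0,0],[0,0,0]], translation=[[0,0,0],[0,0,0],[0,0,0],[0,0,0],[0,0,-0.01],[0,0,-0.04],[0,0,-0.08],[0,0,-0.12],[0,0,-0.158],[0,0,-0.158]], grip=[0.28,0.2,0.1,0,0,0,0,0,0,0])

```text
clock: 9.55
tool_pos: [0.4439, -0.232, 0.2128]
eef_rot: [0.993, 0.122, 0.003, 0.002]
contact_force: [-0.4, -0.3, 0.3]
opening: 1.001
finger_force: 0.0
```

Run:
```python
from h import *
print(go([.593,-.042,.21],1.816),pose()[2]['opening'],pose()[0])
```

```text
([0.1906, -0.1483, 0.0031], [0.007, -0.001, -1.572]) 1.0010380842087678 [ 0.44392324 -0.2320451   0.21277693]
```

Call:
jog_arm(turn=[[0,0,-0.17],[0,0,-0.34],[0,0,-0.51],[0,0,-0.68],[0,0,-0.85],[0,0,-1.02],[0,0,-1.19],[0,0,-1.36],[0,0,-1.53],[0,0,-1.571],[0,0,-1.571],[0,0,-1.571]], translation=[[0.02,-0.015,0],[0.04,-0.03,0],[0.06,-0.047,0],[0.08,-0.062,0],[0.1,-0.078,0],[0.12,-0.093,0],[0.14,-0.109,0],[0.16,-0.125,0],[0.18,-0.14,0],[0.191,-0.148,0],[0.191,-0.148,0],[0.191,-0.148,0]], grip=[0,0,0,0,0,0,0,0,0,0,0,0])

```text
clock: 11.05
tool_pos: [0.5911, -0.0427, 0.2093]
eef_rot: [0.616, 0.787, -0.001, -0.0]
contact_force: [-0.4, 1.2, -0.7]
opening: 0.999
finger_force: 0.0
```

Run:
```python
from h import *
P,Q,s=pose();print(s['clock'],P,s['q'])
c=cams.camera_params('wrist')
im=cams.snapshot('wrist').copy()
for d in models.place_of('wrist','bottle_mid')[:2]:print(round(d['p'],2),np.round(d['position'],4))
for n in('bottle_mid',):
  for d in models.masks_of('wrist',n)[:1]:
    m=d['pixels'];v,u=np.nonzero(m);print(n,d['p'],u.min(),u.max(),v.min(),v.max(),u.mean(),v.mean())
print('proj cork',proj('wrist',[.593,-.042,.092]),'felt',proj('wrist',[.535,-.060,.012]))
cv2.imwrite('pics/w2.png',im[:,:,::-1])
```

```text
11.05 [ 0.59114447 -0.04272214  0.20932272] [ 0.34304445  0.76803837 -0.62493062  1.70100603  0.56651326  0.86247883
 -0.28615136]
0.69 [ 0.5946 -0.0413  0.0535]
bottle_mid 0.93 257 322 176 247 289.19036014080694 211.48009748172217
proj cork [288.6815492  222.20732657] felt [227.51206809 204.67084072]
```

View pics/w2.png

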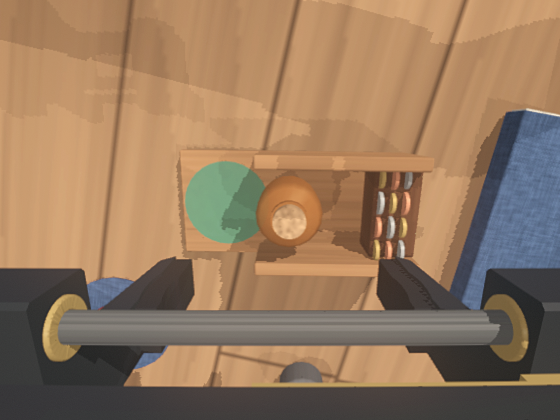

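Felt now shows in full at about (227,203), cork at (290,222), with room on both sides of the bottle along the rack.

Run:
```python
from h import *
im=cv2.imread('pics/w2.png');hsv=cv2.cvtColor(im,cv2.COLOR_BGR2HSV).astype(int)
m=(abs(hsv[...,0]-72)<18)&(hsv[...,1]>60)&(hsv[...,2]>40);m[260:]=0;m[:,:170]=0;m[:,280:]=0
n,l,st,ce=cv2.connectedComponentsWithStats(m.astype(np.uint8));k=1+np.argmax(st[1:,4]);print(st[k])
cs=max(cv2.findContours((l==k).astype(np.uint8),0,1)[0],key=len)[:,0]
w=np.array([ray('wrist',u,.012)[:2] for u in cs if u[0]<245])
A=np.c_[2*w,np.ones(len(w))];x=np.linalg.lstsq(A,(w**2).sum(1),rcond=None)[0];print('felt',x[:2],'r',np.sqrt(x[2]+x[:2]@x[:2]))
print('cork',ray('wrist',(290,222),.092))
e=[ray('wrist',u,.07)[:2] for u in((255,168),(430,171),(257,262),(375,264))];print(e)
for a,b in((0,1),(2,3)):d=e[b]-e[a];print(np.arctan2(d[1],d[0]))
print(go([.594,-.042,.13],1.816),go([.594,-.042,.0575],1.816))
```

```text
[ 186  162   69   81 3345]
felt [ 0.52534123 -0.06178136] r 0.03486850109277033
cork [ 0.5939409  -0.04159685  0.092     ]
[array([ 0.55753472, -0.01061208]), array([0.69466459, 0.02106559]), array([ 0.57675303, -0.0889016 ]), array([ 0.67635786, -0.06613172])]
0.22702253507095688
0.22474041909124395
([-0.0, 0.0026, 0.0797], [-0.001, 0.001, -0.002]) ([0.0, 0.0027, 0.1522], [-0.001, 0.001, -0.002])
```

Call:
jog_arm(turn=[[0,0,0],[0,0,0],[0,0,0],[0,0,0],[0,0,0],[0,0,0],[0,0,0],[0,0,0]], translation=[[0,0.0026,0.03],[0,0.0026,0.06],[0,0.0026,0.08],[0,0.0026,0.1],[0,0.0026,0.12],[0,0.0026,0.14],[0,0.0026,0.152],[0,0.0026,0.152]], grip=[0,0,0,0,0,0,0,0])

```text
clock: 12.2
tool_pos: [0.5939, -0.0408, 0.0568]
eef_rot: [0.615, 0.788, -0.001, -0.001]
contact_force: [-0.3, 0.2, 0.3]
opening: 0.999
finger_force: 0.0
```

Call:
jog_arm(turn=[[0,0,0],[0,0,0],[0,0,0],[0,0,0],[0,0,0],[0,0,0],[0,0,0],[0,0,0]], translation=[[0,0,0],[0,0,0],[0,0,0],[0,0,0],[0,0,0],[0,0,0],[0,0,0],[0,0,0]], grip=[0.1,0.2,0.28,0.32,0.36,0.42,0.42,0.42], force=22)

```text
clock: 13.2
tool_pos: [0.5938, -0.0411, 0.0577]
eef_rot: [0.615, 0.788, -0.001, -0.0]
contact_force: [-3.4, -0.2, 4.4]
opening: 0.631
finger_force: 22.0
```

Run:
```python
from h import *
import json
print(pose()[0],pose()[2]['clock'])
print(go([.594,-.042,.21],1.816),go([.452,.276,.21],1.816),go([.452,.276,.125],1.816))
```

```text
[ 0.59376981 -0.04111395  0.05771022] 13.2
([-0.001, -0.0002, -0.1523], [-0.001, 0.0, -0.0]) ([0.342, -0.0609, -0.1523], [-0.001, 0.0, -0.0]) ([0.342, -0.0607, -0.0673], [-0.001, 0.0, -0.0])
```

Call:
jog_arm(turn=[[0,0,0],[0,0,0],[0,0,0],[0,0,0],[0,0,0],[0,0,0],[0,0,0],[0,0,0],[0,0,0],[0,0,0],[0,0,0],[0,0,0],[0,0,0],[0,0,0],[0,0,0],[0,0,0]], translation=[[0,0,-0.008],[0,0,-0.025],[0,0,-0.05],[0,0,-0.08],[0,0,-0.11],[0,0,-0.14],[0,0,-0.15],[0.02,-0.005,-0.15],[0.05,-0.015,-0.15],[0.09,-0.025,-0.15],[0.13,-0.035,-0.15],[0.17,-0.045,-0.15],[0.205,-0.055,-0.15],[0.235,-0.06,-0.15],[0.24,-0.06,-0.15],[0.24,-0.06,-0.15]], grip=[0.42,0.42,0.42,0.42,0.42,0.42,0.42,0.42,0.42,0.42,0.42,0.42,0.42,0.42,0.42,0.42])

```text
clock: 15.2
tool_pos: [0.4783, 0.1769, 0.2075]
eef_rot: [0.615, 0.788, -0.0, 0.0]
contact_force: [0.4, -0.4, -2.4]
opening: 0.629
finger_force: 22.0
```

Run:
```python
from h import *
P,Q,s=pose();print(s['clock'],P,Q.as_quat(),s['contact_force'])
c=cams.camera_params('wrist')
im=cams.snapshot('wrist').copy()
for d in models.place_of('wrist','dish')[:2]:print(round(d['p'],2),np.round(d['position'],4))
t=[.452,.276,.045]
a=np.linspace(0,2*np.pi,24)
cv2.imwrite('pics/w3.png',im[:,:,::-1])
for k in a:
  for (rr,z) in((.032,.059),(.0365,.059)):
    u=proj('wrist',[t[0]+rr*np.cos(k),t[1]+rr*np.sin(k),z]).astype(int);cv2.circle(im,tuple(map(int,u)),1,(0,255,255),-1)
cv2.imwrite('pics/w3o.png',im[:,:,::-1])
import pickle;pickle.dump(c,open('c3.pkl','wb'))
```

```text
15.2 [0.47826454 0.1768667  0.20748506] [ 6.15376774e-01  7.88232959e-01 -3.97750807e-04  2.64452560e-04] [ 0.36763233 -0.35210638 -2.37434825]
0.91 [0.4474 0.2785 0.0414]
```

View pics/w3o.png

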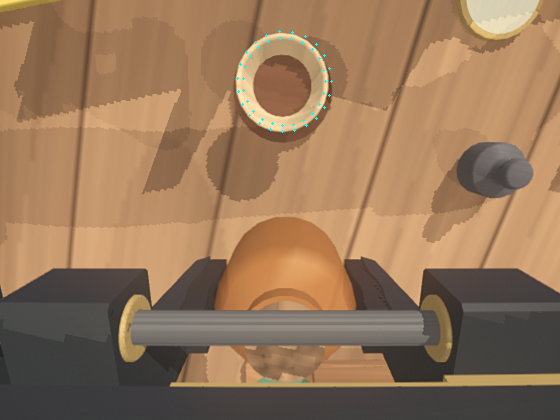

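The dish shows at (283,84), its rim spanning about u 236–329 and v 32–133. The projected rim is about 1–2 px off, so I'll refine it.

Run:
```python
from h import *
import pickle;c=pickle.load(open('c3.pkl','rb'))
im=cv2.imread('pics/w3.png').astype(float)
# find offset (dx,dy) of rim ring: maximise brightness of ring 32..36.5mm vs just outside & inside
hsv=cv2.GaussianBlur(im,(0,0),1).mean(2)
a=np.linspace(0,2*np.pi,72,endpoint=False)
def samp(x,y,rr):
    return np.array([hsv[tuple(np.clip(np.round(proj('wrist',[x+rr*np.cos(k),y+rr*np.sin(k),.059],c)).astype(int)[::-1],0,410))] for k in a])
best=[]
for dx in np.arange(-.010,.0061,.001):
  for dy in np.arange(-.007,.0071,.001):
    x,y=.452+dx,.276+dy
    best.append(((samp(x,y,.0345)-samp(x,y,.0395)).clip(-40,40).mean(),round(x,4),round(y,4)))
best.sort(reverse=True);print(best[:6])
x,y=np.mean([b[1:] for b in best[:5]],0);print(x,y)
print(go([x,y,.2075],1.816),go([x,y,.0457+.045],1.816))
```

```text
[(np.float64(40.0), np.float64(0.45), np.float64(0.277)), (np.float64(40.0), np.float64(0.45), np.float64(0.276)), (np.float64(40.0), np.float64(0.449), np.float64(0.277)), (np.float64(40.0), np.float64(0.449), np.float64(0.276)), (np.float64(39.642793173836644), np.float64(0.449), np.float64(0.275)), (np.float64(39.567888005212275), np.float64(0.45), np.float64(0.275))]
0.44939999999999997 0.27620000000000006
([0.1045, -0.0042, -0.0002], [-0.0, 0.001, -0.002]) ([0.1046, -0.0042, 0.1166], [-0.0, 0.001, -0.002])
```

Call:
jog_arm(turn=[[0,0,0],[0,0,0],[0,0,0],[0,0,0],[0,0,0],[0,0,0],[0,0,0],[0,0,0],[0,0,0],[0,0,0],[0,0,0],[0,0,0],[0,0,0]], translation=[[0.02,-0.001,0],[0.05,-0.002,0],[0.08,-0.003,0],[0.1,-0.004,0],[0.1045,-0.004,0],[0.1045,-0.004,0],[0.1045,-0.004,0.02],[0.1045,-0.004,0.045],[0.1045,-0.004,0.07],[0.1045,-0.004,0.09],[0.1045,-0.004,0.102],[0.1045,-0.004,0.108],[0.1045,-0.004,0.112]], grip=[0.42,0.42,0.42,0.42,0.42,0.42,0.42,0.42,0.42,0.42,0.42,0.42,0.42])

```text
clock: 16.92
tool_pos: [0.4492, 0.2777, 0.0958]
eef_rot: [0.616, 0.788, 0.0, 0.0]
contact_force: [0.8, 0.3, -3.2]
opening: 0.628
finger_force: 22.0
```

Call:
jog_arm(turn=[[0,0,0],[0,0,0],[0,0,0],[0,0,0]], translation=[[0,0,0.001],[0,0,0.002],[0,0,0.003],[0,0,0.003]], grip=[0.42,0.42,0.42,0.42])

```text
clock: 17.42
tool_pos: [0.4488, 0.2779, 0.0928]
eef_rot: [0.615, 0.788, 0.0, 0.0]
contact_force: [-0.3, -0.5, -3.1]
opening: 0.625
finger_force: 22.0
```

Call:
jog_arm(turn=[[0,0,0],[0,0,0],[0,0,0],[0,0,0]], translation=[[-0.001,0,0.001],[-0.0015,0,0.0018],[-0.0015,0,0.0025],[-0.0015,0,0.0025]], grip=[0.42,0.42,0.42,0.42])

```text
clock: 17.92
tool_pos: [0.4492, 0.2763, 0.0907]
eef_rot: [0.615, 0.788, 0.0, 0.0]
contact_force: [-1.3, -2.2, 4.2]
opening: 0.632
finger_force: 22.0
```

Call:
jog_arm(turn=[[0,0,0],[0,0,0],[0,0,0],[0,0,0],[0,0,0],[0,0,0],[0,0,0]], translation=[[0,0,0],[0,0,0],[0,0,0],[0,0,0],[0,0,0],[0,0,0],[0,0,0]], grip=[0.36,0.33,0.28,0.2,0.1,0,0])

```text
clock: 18.8
tool_pos: [0.4492, 0.2764, 0.0902]
eef_rot: [0.615, 0.788, 0.0, 0.0]
contact_force: [-0.8, -0.5, 0.1]
opening: 1.003
finger_force: 0.0
```

Call:
jog_arm(turn=[[0,0,0],[0,0,0],[0,0,0],[0,0,0],[0,0,0],[0,0,0]], translation=[[0,0,-0.01],[0,0,-0.03],[0,0,-0.06],[0,0,-0.1],[0,0,-0.13],[0,0,-0.13]], grip=[0,0,0,0,0,0])

```text
clock: 19.55
tool_pos: [0.4502, 0.2773, 0.2227]
eef_rot: [0.616, 0.788, 0.002, 0.001]
contact_force: [-0.1, 0.5, 0.7]
opening: 0.999
finger_force: 0.0
```

Run:
```python
from h import *
P,Q,s=pose();print(s['clock'],P,s['contact_force'])
im=cams.snapshot('wrist').copy()
print('cork exp',proj('wrist',[.4495,.276,.125]))
im2=cams.snapshot('side')
u=proj('side',[.45,.276,.08]).astype(int);crop=im2[u[1]-60:u[1]+60,u[0]-60:u[0]+60]
cr=cv2.resize(crop,(420,420),interpolation=cv2.INTER_CUBIC)
cv2.imwrite('pics/w4.png',np.hstack([im[:,100:480],cr])[:,:,::-1])
print(go([.4426,-.2315,.20],.245),go([.46,.0,.23],.245))
```

```text
19.55 [0.45015185 0.2773171  0.22274508] [-0.12059845  0.49482362  0.66806168]
cork exp [286.07271559 231.21811793]
([-0.4907, -0.1293, 0.0204], [0.0, 0.0, 1.571]) ([-0.2704, -0.0563, -0.0097], [0.0, 0.0, 1.571])
```

View pics/w4.png

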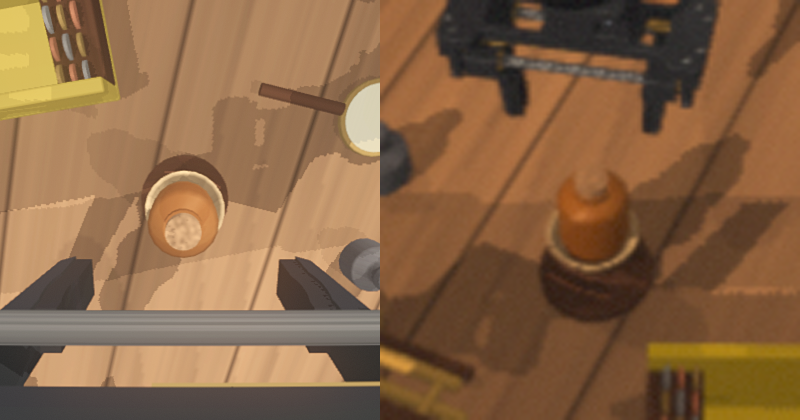

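The bottle stands upright in the dish, with its cork at (284,231) against an expected (286,231). Now the tin.

Call:
jog_arm(turn=[[0,0,0.13],[0,0,0.26],[0,0,0.39],[0,0,0.52],[0,0,0.65],[0,0,0.78],[0,0,0.91],[0,0,1.04],[0,0,1.17],[0,0,1.3],[0,0,1.43],[0,0,1.571],[0,0,1.571],[0,0,1.571]], translation=[[-0.04,-0.01,0.0],[-0.08,-0.02,0.0],[-0.12,-0.031,0.0],[-0.16,-0.042,0.0],[-0.2,-0.053,0.0],[-0.24,-0.064,0.0],[-0.28,-0.074,0.0],[-0.32,-0.085,0.0],[-0.36,-0.096,0.0],[-0.4,-0.106,0.0],[-0.45,-0.118,0.01],[-0.491,-0.129,0.012],[-0.491,-0.129,0.012],[-0.491,-0.129,0.012]], grip=[0,0,0,0,0,0,0,0,0,0,0,0,0,0])

```text
clock: 21.4
tool_pos: [0.4426, -0.2302, 0.2074]
eef_rot: [0.992, 0.123, -0.001, -0.001]
contact_force: [1.1, 0.2, 1.4]
opening: 0.997
finger_force: 0.0
```

Run:
```python
from h import *
P,Q,s=pose();print(s['clock'],P)
c=cams.camera_params('wrist');im=cams.snapshot('wrist')[:,:,::-1].copy();cv2.imwrite('pics/w5.png',im)
hsv=cv2.cvtColor(im,cv2.COLOR_BGR2HSV).astype(int)
m=((hsv[...,0]<6)|(hsv[...,0]>174))&(hsv[...,1]>170)&(hsv[...,2]>90);m[270:]=0
n,l,st,ce=cv2.connectedComponentsWithStats(m.astype(np.uint8));k=1+np.argmax(st[1:,4]);print('red',st[k],ce[k],'exp',proj('wrist',[.4426,-.2315,.083],c))
for d in models.place_of('wrist','tin_mid')[:2]:print(round(d['p'],2),np.round(d['position'],4))
print(ray('wrist',ce[k],.083,c))
print(go([.4426,-.2315,.13],.24),go([.4426,-.2315,.0515],.24))
# felt refit from w2
```

```text
21.4 [ 0.44256918 -0.2302119   0.20736336]
red [ 251  196   73   62 2275] [291.49582418 229.77274725] exp [287.09006846 218.95120918]
[ 0.43485384 -0.23706163  0.083     ]
([-0.0009, 0.0019, 0.0778], [-0.001, 0.001, 0.008]) ([-0.0009, 0.002, 0.1563], [-0.001, 0.001, 0.008])
```

View pics/w5.png

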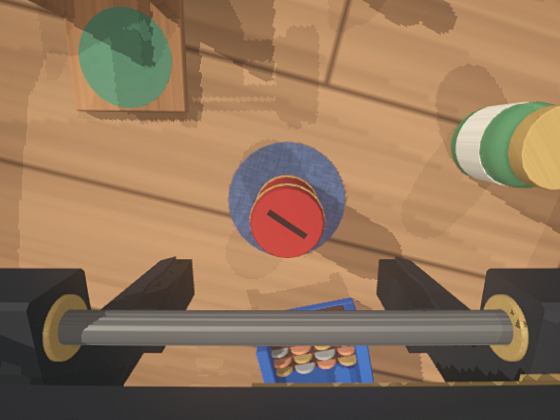

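The tin stands upright on the mat, lid centre at (287,220) as expected. The felt is fully visible at about (126,57).

Run:
```python
from h import *
def fit(f,c,box):
    im=cv2.imread(f);hsv=cv2.cvtColor(im,cv2.COLOR_BGR2HSV).astype(int)
    m=(abs(hsv[...,0]-75)<22)&(hsv[...,1]>50);b=np.zeros_like(m);b[box[1]:box[3],box[0]:box[2]]=1;m&=b
    n,l,st,ce=cv2.connectedComponentsWithStats(m.astype(np.uint8));k=1+np.argmax(st[1:,4])
    cs=cv2.convexHull(max(cv2.findContours((l==k).astype(np.uint8),0,1)[0],key=len))[:,0]
    w=np.array([ray('wrist',u,.012,c)[:2] for u in cs])
    A=np.c_[2*w,np.ones(len(w))];x=np.linalg.lstsq(A,(w**2).sum(1),rcond=None)[0];print(st[k],x[:2],np.sqrt(x[2]+x[:2]@x[:2]))
fit('pics/w5.png',cams.camera_params('wrist'),(60,0,200,120))
```

```text
[  79    7   92  101 7201] [ 0.53397963 -0.0571611 ] 0.04151579437753026
```

Call:
jog_arm(turn=[[0,0,0],[0,0,0],[0,0,0],[0,0,0],[0,0,0],[0,0,0],[0,0,0],[0,0,0],[0,0,0]], translation=[[-0.001,0.0015,0.03],[-0.001,0.0015,0.06],[-0.001,0.0015,0.078],[-0.001,0.0015,0.1],[-0.001,0.0015,0.12],[-0.001,0.0015,0.14],[-0.001,0.0015,0.152],[-0.001,0.0015,0.156],[-0.001,0.0015,0.156]], grip=[0,0,0,0,0,0,0,0,0])

```text
clock: 22.62
tool_pos: [0.4427, -0.2327, 0.0524]
eef_rot: [0.992, 0.122, 0.0, 0.0]
contact_force: [0.4, -0.9, 0.4]
opening: 0.996
finger_force: 0.0
```

Call:
jog_arm(turn=[[0,0,0],[0,0,0],[0,0,0],[0,0,0],[0,0,0],[0,0,0],[0,0,0],[0,0,0]], translation=[[0,0,0],[0,0,0],[0,0,0],[0,0,0],[0,0,0],[0,0,0],[0,0,0],[0,0,0]], grip=[0.1,0.2,0.26,0.3,0.34,0.4,0.4,0.4], force=20)

```text
clock: 23.62
tool_pos: [0.4423, -0.2323, 0.0523]
eef_rot: [0.992, 0.122, -0.0, -0.0]
contact_force: [-1.3, 4.0, 5.3]
opening: 0.667
finger_force: 20.0
```

Run:
```python
from h import *
print(go([.5345,-.058,.165],.24),go([.5345,-.058,.0613],.24))
```

```text
([0.1317, -0.1468, -0.1126], [-0.001, 0.0, 0.005]) ([0.1318, -0.1467, -0.0089], [-0.001, 0.0, 0.005])
```

Call:
jog_arm(turn=[[0,0,0],[0,0,0],[0,0,0],[0,0,0],[0,0,0],[0,0,0],[0,0,0],[0,0,0],[0,0,0],[0,0,0],[0,0,0],[0,0,0],[0,0,0],[0,0,0],[0,0,0],[0,0,0],[0,0,0],[0,0,0],[0,0,0],[0,0,0]], translation=[[0,0,-0.01],[0,0,-0.03],[0,0,-0.06],[0,0,-0.09],[0,0,-0.113],[0.018,-0.02,-0.113],[0.045,-0.05,-0.113],[0.07,-0.078,-0.113],[0.095,-0.106,-0.113],[0.12,-0.134,-0.113],[0.132,-0.147,-0.113],[0.132,-0.147,-0.113],[0.132,-0.147,-0.095],[0.132,-0.147,-0.07],[0.132,-0.147,-0.045],[0.132,-0.147,-0.025],[0.132,-0.147,-0.018],[0.132,-0.147,-0.014],[0.132,-0.147,-0.012],[0.132,-0.147,-0.012]], grip=[0.4,0.4,0.4,0.4,0.4,0.4,0.4,0.4,0.4,0.4,0.4,0.4,0.4,0.4,0.4,0.4,0.4,0.4,0.4,0.4])

```text
clock: 26.12
tool_pos: [0.5352, -0.0585, 0.0646]
eef_rot: [0.993, 0.122, 0.0, 0.0]
contact_force: [-0.5, 0.6, -2.6]
opening: 0.669
finger_force: 20.0
```

Call:
jog_arm(turn=[[0,0,0],[0,0,0],[0,0,0],[0,0,0]], translation=[[0,0,0.001],[0,0,0.002],[0,0,0.003],[0,0,0.003]], grip=[0.4,0.4,0.4,0.4])

```text
clock: 26.62
tool_pos: [0.535, -0.0583, 0.0614]
eef_rot: [0.993, 0.122, 0.0, 0.0]
contact_force: [0.1, 0.3, -0.8]
opening: 0.673
finger_force: 20.0
```

Contact is beginning, so I'll release, rise, and retreat to view.

Call:
jog_arm(turn=[[0,0,0],[0,0,0],[0,0,0],[0,0,0],[0,0,0],[0,0,0],[0,0,0],[0,0,0],[0,0,0],[0,0,0],[0,0,0],[0,0,0],[0,0,0],[0,0,0]], translation=[[0,0,0.0005],[0,0,0.0005],[0,0,0.0005],[0,0,0],[0,0,0],[0,0,0],[0,0,-0.01],[0,0,-0.03],[0,0,-0.06],[0,0,-0.1],[0,0,-0.14],[0,0,-0.16],[0,0,-0.16],[0,0,-0.16]], grip=[0.35,0.3,0.26,0.18,0.1,0,0,0,0,0,0,0,0,0])

```text
clock: 28.38
tool_pos: [0.5343, -0.0584, 0.2206]
eef_rot: [0.993, 0.122, -0.001, -0.0]
contact_force: [-0.3, 0.0, -0.1]
opening: 0.997
finger_force: 0.0
```

Run:
```python
from h import *
P,Q,s=pose();print(s['clock'],P,s['opening'])
print('lid exp',proj('wrist',[.5345,-.058,.092]))
im=cams.snapshot('wrist');s2=cams.snapshot('side')
c2=cv2.resize(s2[130:330,130:330],(420,420),interpolation=cv2.INTER_CUBIC)
cv2.imwrite('pics/w6.png',np.hstack([im[:,100:480],c2])[:,:,::-1])
```

```text
28.375 [ 0.53431775 -0.05837333  0.22064417] 0.9971887351281451
lid exp [284.83462331 216.93401813]
```

View pics/w6.png

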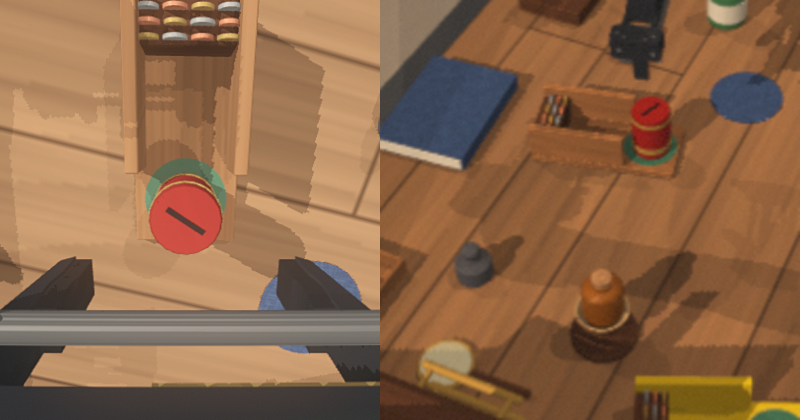

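The tin stands upright on the felt, lid at (285,217) as expected. The bottle is seated upright, the bay is empty and the bystanders are undisturbed.

```bash
python3 -c "
from plant import r
print(r.finish_job())"
```

```text
the job is handed in; nothing more can be done
None
```

The job is handed in: the bottle is seated upright in the dish and the tin is back upright on its felt round. The magnifier, weights and jar were not touched, and it took about 28 s of the 72 s allowed.

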